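Pack the sold beakers and send them across

ROBOT

A 6-joint arm with a two-finger parallel gripper is mounted at the origin on the work surface. World frame = base frame: x ahead of the robot, y to its left, z up, the work surface at z = 0. Lengths are in m, angles in rad, forces in N, time in s.
With the tool pointing down it reaches from about 0.325 to 0.9 m from the base axis. Payload 6.1 kg.
Tool frame: the origin (TCP) lies midway between the tips of the shut fingers; the grasp point (between the pads) lies 19 mm behind it; x points along the fingers, y is the direction in which the jaws open and shut, and the axes are right-handed (so a half turn about x gives the same grasp; the last joint's range is limited). The gripper opens to 85 mm and grips with 20 to 120 N. Pads are 22 mm wide; open, the fingers measure 114 mm over their backs; the gripper's body (76 mm by 85 mm) begins 54 mm behind the grasp point. The pads swing forward as they close: fully open they stand 13 mm farther back than shut.
Start: joints at [-0.126, 0.22, 1.526, -0, 1.395, -0.126], TCP at [0.625, -0, 0.231] pointing down, gripper open.
Joint ranges: [-2.98, 2.98], [-0.91, 2.08], [0.09, 2.57], [-1.24, 4.39], [0.2, 2.65], [-2.68, 2.68]. Speed limits (rad/s): [2.57, 2.57, 3.01, 3.14, 3.14, 3.14].

INTERFACE

Orientations are given as [roll, pitch, yaw] about the fixed x, y, z axes, in that order (R = Rz(yaw) Ry(pitch) Rx(roll)).
In Python, from plant import movep, move_l, set_joints, gripper_to, hold, inverse_kinematics, observe, get_image, get_calibration, Unreachable, job_done gives the robot as it stands. Calls block until the motion is done:
- movep(position, orientation): joint-space move of the TCP to a pose.
- move_l(position, feed=0.15, rotation=None, max_force=None): straight line of the TCP; rotation=None keeps the orientation; feed is the mean speed in m/s. With max_force (N) it stops when the force on the tool has changed by that much, and returns True; else False.
- set_joints(angles): joint-space move.
- gripper_to(opening, f_grip=None): finger opening in m; f_grip is the grip in N (None keeps the last); returns when the fingers have stopped.
- hold(seconds).
- inverse_kinematics(position, orientation): joint angles nearest the present ones, or None.
- observe(): the state.
- get_image(name): name is "scene" or "side" or "wrist"; returns (picture, depth): 384x512x3 uint8, red, green, blue; 384x512 float32, m along the optical axis (not along the pixel's ray), 0 where there is no reading.
- get_calibration(name): a dict with "intrinsics" (3x3 intrinsics, pixels), "dist_coeffs" ([k1, k2, p1, p2, k3] as OpenCV has them; the pictures are not rectified), "world_from_camera" (4x4, takes a point from camera to world coordinates). Camera axes: x right, y down, z forward; pixel columns grow to the right and rows downward; lengths in m; the calibration is good to about 2 mm. A picture is of the moment at which its call begins: read the wrist's pose just before it. get_calibration takes no time and is no camera call; for the wrist camera it gives the pose at the moment of the call.
A pose or a line that the arm cannot do raises Unreachable and nothing moves.
- job_done(): hands the job in, once; it reports no verdict.
The state is a dict: "time_s": time; "q": joint angles; "joint_velocities": joint speeds; "joint_torque": joint torques, N m; "eef_pos": TCP position; "tcp_rot": TCP orientation; "ft_force": force on the tool from outside, world axes, zero at the start; "torque": the same for the moment, N m; "opening": finger opening in m.
Only numpy, scipy, OpenCV 4.12 (cv2) and the standard library are available. Lean on these libraries where they do the work, as an engineer would, in place of code of your own. Each camera call takes 0.05 s, during which the arm holds its last target.

TASK

At the pottery sale, stand every blue beaker upright in the light cardboard box, setting them down gently and spreading them evenly about its middle in such an order that the box never tips or slides on its narrow plinth, while the pin keeps the carriage locked. Then draw the locking pin out of its bore and hang it upright well inside the yellow side notch, and only then slide the carriage by its black handle to the far stop with the loaded box still level and centred. Leave the amber beaker and the green bowl where they stand.

Things in the scene. Friction and masses are not known exactly. Their poses are not given: they have to be found in the camera images.
- cup0: Handleless stoneware beaker, cobalt blue with a white band near the rim, straight sided and open on top: 56 mm across, 75 mm tall, wall 4 mm, about 0.2 kg (0.17 to 0.23). Origin: centre of its underside; z up when it stands upright. Three to five of the five blue beakers are there in a run.
- cup1: Handleless stoneware beaker, cobalt blue with a white band near the rim, straight sided and open on top: 56 mm across, 75 mm tall, wall 4 mm, about 0.2 kg (0.17 to 0.23). Origin: centre of its underside; z up when it stands upright. Three to five of the five blue beakers are there in a run.
- cup2: Handleless stoneware beaker, cobalt blue with a white band near the rim, straight sided and open on top: 56 mm across, 75 mm tall, wall 4 mm, about 0.2 kg (0.17 to 0.23). Origin: centre of its underside; z up when it stands upright. Three to five of the five blue beakers are there in a run.
- cup3: Handleless stoneware beaker, cobalt blue with a white band near the rim, straight sided and open on top: 56 mm across, 75 mm tall, wall 4 mm, about 0.2 kg (0.17 to 0.23). Origin: centre of its underside; z up when it stands upright. Three to five of the five blue beakers are there in a run.
- cup4: Handleless stoneware beaker, cobalt blue with a white band near the rim, straight sided and open on top: 56 mm across, 75 mm tall, wall 4 mm, about 0.2 kg (0.17 to 0.23). Origin: centre of its underside; z up when it stands upright. Three to five of the five blue beakers are there in a run.
- amber: Beaker of the same shape and size (56 by 75 mm), but amber-brown with a dark band: not sold, to be left where it is. Origin: centre of its underside, z up.
- greenbowl: Small green bowl, 96 mm across the rim, 45 mm tall: not sold, to be left where it is. Origin: centre of its underside, z up.
- box: Light open cardboard box, about 0.13 kg, loose and centred on the plinth: 135 (its x) by 350 (its y) by 55 mm tall, walls and floor 4 mm. Origin: centre of its underside; z up. Beakers fit in one row along y (66 mm apart leaves 10 mm gaps). The plinth reaches only 50 mm either side of the middle, so one beaker alone near an end, or two on one side and none opposite, tips it.
- plinth (a point): Centre of the top of the wooden plinth (100 by 100 mm, 55 mm above the table) on the carriage; it moves with the carriage. The middle of the box belongs over it.
- carriage (a joint): Travel of the aluminium carriage along the grey bed, in m: 0 at the loading end (near the robot), 0.10 at the far stop (the collecting end), along the bed's +x, the x axis of the points bore and notch. Friction about 2 N. While the pin is in its bore the carriage is locked.
- handle (a point): Top of the black upright handle of the carriage, beyond the +y end of the box: round post 18 mm thick with a 24 mm cap, the cap from 10 mm below this point up to it, the post from 85 mm below. Pinch it at the top from above. It moves with the carriage.
- pin: Steel locking pin with a red grip, upright. Origin: centre of the underside of its collar. Below the origin: stem 12 mm thick, 38 mm long. Above: collar 32 mm across, 6 mm thick, then the round red grip, 24 mm across, up to 56 mm above the origin. It stands in the bore, its collar on the carriage's tab. 0.12 kg.
- bore (a point): Mouth of the bore that the pin stands in at the start (bore 14 mm wide, through the tab of the carriage at travel 0 and 38 mm down into the bed); the pin's origin is here when it is fully in. 42 mm above the table. Its axes are those of the bed.
- notch (a point): Parking place of the pin: its origin lies about here when its collar rests on the yellow fork plate (top 52 mm above the table, 6 mm thick, 48 mm wide, 38 mm free below, fixed to the bed) with the stem in the notch. The notch is 16 mm wide, along the point's x, open towards -x; mouth 40 mm from here, closed end 10 mm beyond. z up.
Things that resemble listed ones, but are neither listed nor needed, are in the scene too. What is meant by the pin is not turquoise, and is the smaller of those in its own colour.

How it is judged:
On the way, in this order (a step that is already met when the one before it is completed fails the run):
1. all blue beakers stand upright in the level box, the carriage still locked by its pin (x of cup0 in the frame of box between -0.045 and 0.045 m and y of cup0 in the frame of box between -0.155 and 0.155 m and z of cup0 in the frame of box between -0.005 and 0.012 m and angle between each of cup0, cup1, cup2, cup3, cup4's own z axis and vertical below 0.12 rad and x of cup1 in the frame of box between -0.045 and 0.045 m and y of cup1 in the frame of box between -0.155 and 0.155 m and z of cup1 in the frame of box between -0.005 and 0.012 m and x of cup2 in the frame of box between -0.045 and 0.045 m and y of cup2 in the frame of box between -0.155 and 0.155 m and z of cup2 in the frame of box between -0.005 and 0.012 m and x of cup3 in the frame of box between -0.045 and 0.045 m and y of cup3 in the frame of box between -0.155 and 0.155 m and z of cup3 in the frame of box between -0.005 and 0.012 m and x of cup4 in the frame of box between -0.045 and 0.045 m and y of cup4 in the frame of box between -0.155 and 0.155 m and z of cup4 in the frame of box between -0.005 and 0.012 m and angle between box's own z axis and vertical below 0.05 rad and horizontal distance between box and plinth below 0.02 m and distance between pin and bore below 0.008 m and value of joint carriage below 0.006 m), for 0.3 s.
2. the pin is drawn out of its bore, the carriage still at the loading end (z of pin in the frame of bore above 0.034 m and value of joint carriage below 0.02 m), for 0.1 s.
3. the pin hangs in the notch, the carriage still at the loading end (horizontal distance between pin and notch below 0.018 m and y of pin in the frame of notch between -0.008 and 0.008 m and z of pin in the frame of notch between -0.005 and 0.006 m and angle between pin's own z axis and vertical below 0.15 rad and linear speed of pin below 0.02 m/s and value of joint carriage below 0.02 m), for 0.3 s.
4. the carriage is slid to the far stop (value of joint carriage above 0.092 m), for 0.2 s.
At the end, for the whole second after the job is handed in: All blue beakers stand upright (7 deg) in the box; box level (3 deg), within 20 mm of the plinth centre; pin hanging upright in the notch, within 18 mm of its parking point; carriage within 8 mm of the far stop; amber beaker and green bowl upright, within 60 mm of their starts; all at rest (x of cup0 in the frame of box between -0.045 and 0.045 m and y of cup0 in the frame of box between -0.155 and 0.155 m and z of cup0 in the frame of box between -0.005 and 0.012 m and angle between each of cup0, cup1, cup2, cup3, cup4, amber, greenbowl's own z axis and vertical below 0.12 rad and x of cup1 in the frame of box between -0.045 and 0.045 m and y of cup1 in the frame of box between -0.155 and 0.155 m and z of cup1 in the frame of box between -0.005 and 0.012 m and x of cup2 in the frame of box between -0.045 and 0.045 m and y of cup2 in the frame of box between -0.155 and 0.155 m and z of cup2 in the frame of box between -0.005 and 0.012 m and x of cup3 in the frame of box between -0.045 and 0.045 m and y of cup3 in the frame of box between -0.155 and 0.155 m and z of cup3 in the frame of box between -0.005 and 0.012 m and x of cup4 in the frame of box between -0.045 and 0.045 m and y of cup4 in the frame of box between -0.155 and 0.155 m and z of cup4 in the frame of box between -0.005 and 0.012 m and angle between box's own z axis and vertical below 0.05 rad and horizontal distance between box and plinth below 0.02 m and horizontal distance between pin and notch below 0.018 m and y of pin in the frame of notch between -0.008 and 0.008 m and z of pin in the frame of notch between -0.005 and 0.006 m and angle between pin's own z axis and vertical below 0.15 rad and distance of each of amber, greenbowl from where it was at the start of the episode below 0.06 m and linear speed of each of cup0, cup1, cup2, cup3, cup4, box, pin below 0.02 m/s and value of joint carriage above 0.092 m); the robot touches nothing.
It fails at once if the box tips by more than 9 degrees (angle between box's own z axis and vertical above 0.16 rad).
It fails at once if the box slides more than 35 mm off the plinth's centre (horizontal distance between box and plinth above 0.035 m).
It fails at once if a beaker is dropped or slammed into the box (over 60 N) (contact force between any of cup0, cup1, cup2, cup3, cup4 and box above 60 N).
Of cup0, cup1, cup2, cup3, cup4 only 3 to 5 are there at a start; the rules pass over those that are not, and their reading is None.
At some moment in a run one of cup0, cup1, cup2, cup3, cup4 may be knocked a few centimetres aside while the robot is not near it.
It also fails if it takes over 210 s, if anything falls off the work surface, if the arm or the gripper's body presses on something with over 40 N, if the wrist force passes 120 N, or if a joint passes its speed limit or range.

## Working session

There is one attempt and no reset: what is moved stays moved. The work goes in short steps, each a Python script; the robot and the scene stay as the last script left them, time stands still between calls to the robot, and variables do not carry over. Pictures are saved under pics/ and viewed, and the job is handed in when it is done.

```bash
ls; mkdir -p pics; python3 - <<'E'
from plant import *
import cv2, numpy as np
print(observe())
for n in ["scene","side","wrist"]:
    p,d=get_image(n); cv2.imwrite(f"pics/a_{n}.png",p[:,:,::-1]); np.savez(f"a_{n}.npz",p=p,d=d,**{k:np.array(v) for k,v in get_calibration(n).items()})
    print(n,get_calibration(n))
E
```

```text
pics
{'time_s': 0.0, 'q': array([-1.26070916e-01,  2.21236887e-01,  1.52762317e+00,  2.10665534e-05,
        1.39473106e+00, -1.26091418e-01]), 'joint_velocities': array([ 0.00158633, -0.00015027,  0.00072734, -0.00023612, -0.00057867,
       -0.00023482]), 'joint_torque': array([-5.06932320e-04, -4.96913910e+01, -3.89390445e+01, -4.46828235e-04,
        1.12446505e-02,  2.49123751e-06]), 'eef_pos': array([6.24379427e-01, 9.99839348e-05, 2.30186217e-01]), 'tcp_rot': array([-1.70726209,  1.56879776,  3.00514368]), 'ft_force': array([ 0.60862097,  0.07138971, -0.26423754]), 'torque': array([-0.02822575, -0.04479251,  0.04556117]), 'opening': 0.0855767794187822}
scene {'intrinsics': array([[347.1957957 ,   0.        , 258.20701668],
       [  0.        , 347.1957957 , 192.26139079],
       [  0.        ,   0.        ,   1.        ]]), 'dist_coeffs': array([0.02335021, 0.        , 0.        , 0.        , 0.        ]), 'world_from_camera': array([[-0.82449889,  0.46228671, -0.32633201,  0.88040777],
       [ 0.56585261,  0.66997951, -0.48056038,  0.50797302],
       [-0.00352091, -0.58087
[... 548 characters left out ...]
4528173],
       [ 0.        ,  0.        ,  0.        ,  1.        ]])}
wrist {'intrinsics': array([[298.7854956 ,   0.        , 256.14799609],
       [  0.        , 298.7854956 , 187.89308457],
       [  0.        ,   0.        ,   1.        ]]), 'dist_coeffs': array([-0.07499236,  0.        ,  0.        ,  0.        ,  0.        ]), 'world_from_camera': array([[ 9.99996002e-01,  1.73170440e-03, -2.23562482e-03,
         6.25652614e-01],
       [ 9.84226111e-04, -9.54274093e-01, -2.98931407e-01,
         7.67406706e-02],
       [-2.65105968e-03,  2.98928011e-01, -9.54271982e-01,
         3.73174997e-01],
       [ 0.00000000e+00,  0.00000000e+00,  0.00000000e+00,
         1.00000000e+00]])}
```

View pics/a_scene.png

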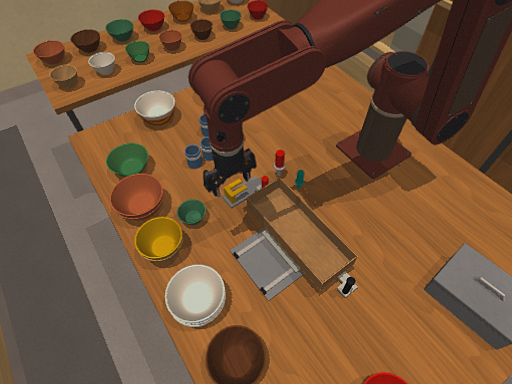

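View pics/a_side.png

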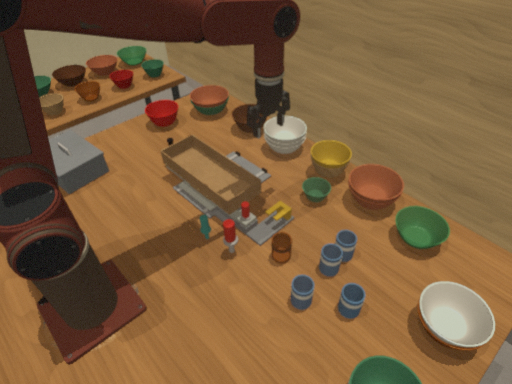

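View pics/a_wrist.png

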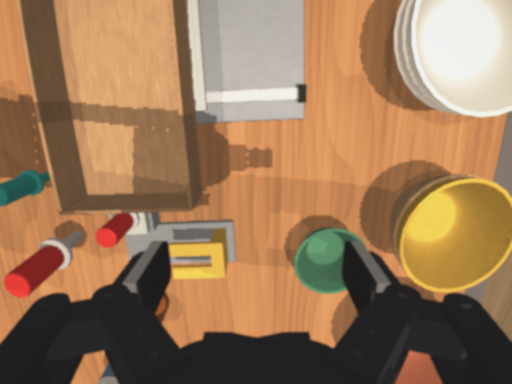

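The side image shows four blue beakers at (302,292), (351,300), (330,260) and (345,245). Amber is at (281,247) and the small green bowl at (316,191). There are two red pins, a big one at (230,233) and a small one at (245,211), plus a turquoise one at (205,224). Next I'll measure all of these.

```bash
cat > h.py <<'E'
import numpy as np, cv2
from plant import *
def cloud(p,d,c):
    K=np.array(c["intrinsics"],float); D=np.array(c["dist_coeffs"],float); T=np.array(c["world_from_camera"])
    h,w=d.shape; u,v=np.meshgrid(np.arange(w),np.arange(h))
    n=cv2.undistortPoints(np.stack([u,v],-1).reshape(-1,1,2).astype(np.float64),K,D).reshape(h,w,2)
    P=np.concatenate([n*d[...,None],d[...,None]],-1)
    W=P@T[:3,:3].T+T[:3,3]; W[d<=0]=np.nan
    return W
def shot(n,name=None):
    c=get_calibration(n); p,d=get_image(n)
    if name: cv2.imwrite(f"pics/{name}.png",p[:,:,::-1])
    return p,d,cloud(p,d,c),c
def load(f):
    z=np.load(f); return z["p"],z["d"],cloud(z["p"],z["d"],z),z
def proj(c,X):
    T=np.linalg.inv(np.array(c["world_from_camera"])); X=np.atleast_2d(X)
    r,_=cv2.Rodrigues(T[:3,:3]); return cv2.projectPoints(X.astype(float),r,T[:3,3],np.array(c["intrinsics"]),np.array(c["dist_coeffs"]))[0].reshape(-1,2)
def fitcirc(P,r=None):
    from scipy.optimize import least_squares
    c0=P.mean(0)
    if r: f=lambda q:np.hypot(P[:,0]-q[0],P[:,1]-q[1])-r; x0=[*c0]
    else: f=lambda q:np.hypot(P[:,0]-q[0],P[:,1]-q[1])-q[2]; x0=[*c0,.03]
    s=least_squares(f,x0,loss="soft_l1",f_scale=.002); return s.x,np.sqrt(np.mean(s.fun**2))
E
python3 - <<'E'
from h import *
for n in ["side","scene","wrist"]:
    p,d,W,c=load(f"a_{n}.npz")
    hsv=cv2.cvtColor(p,cv2.COLOR_RGB2HSV).astype(int); H,S,V=hsv[...,0],hsv[...,1],hsv[...,2]
    print("==",n)
    for nm,m in dict(blue=(H>95)&(H<125)&(S>80)&(V>50),red=((H<5)|(H>174))&(S>170)&(V>80),turq=(H>80)&(H<98)&(S>120),yellow=(H>20)&(H<30)&(S>170)&(V>120)).items():
        m=m&(W[...,2]>0.005)&(W[...,0]<.9)
        k,l,st,ce=cv2.connectedComponentsWithStats(m.astype(np.uint8))
        for i in range(1,k):
            if st[i,4]<25: continue
            P=W[l==i]; 
            print(nm,ce[i].round(),st[i,4],"med",np.median(P,0).round(3),"lo",np.nanpercentile(P,3,0).round(3),"hi",np.nanpercentile(P,97,0).round(3))
E
python3 -c "
import cv2
a=cv2.imread('pics/a_side.png');cv2.imwrite('pics/a_side_c.png',cv2.resize(a[130:330,150:410],None,fx=3,fy=3,interpolation=2)[:600,:780])"
```

```text
== side
red [121.  76.] 122 med [0.658 1.153 0.012] lo [0.61  1.072 0.005] hi [0.714 1.185 0.02 ]
red [162. 112.] 632 med [0.601 0.647 0.046] lo [0.538 0.552 0.014] hi [0.659 0.679 0.069]
red [245. 208.] 90 med [ 0.463 -0.07   0.087] lo [ 0.457 -0.076  0.057] hi [ 0.474 -0.06   0.1  ]
red [229. 230.] 192 med [ 0.367 -0.116  0.112] lo [ 0.359 -0.124  0.068] hi [ 0.382 -0.1    0.126]
yellow [328. 154.] 608 med [ 0.876 -0.037  0.054] lo [ 0.788 -0.126  0.022] hi [ 0.899 -0.009  0.087]
yellow [279. 210.] 200 med [ 0.555 -0.12   0.052] lo [ 0.521 -0.141  0.044] hi [ 0.58  -0.096  0.056]
== scene
blue [203. 120.] 53 med [ 0.483 -0.467  0.068] lo [ 0.469 -0.472  0.036] hi [ 0.501 -0.426  0.077]
blue [205. 139.] 121 med [ 0.527 -0.358  0.048] lo [ 0.49  -0.445  0.011] hi [ 0.557 -0.312  0.076]
blue [192. 151.] 143 med [ 0.593 -0.35   0.064] lo [ 0.574 -0.357  0.03 ] hi [ 0.622 -0.304  0.076]
blue [208. 156.] 64 med [ 0.549 -0.315  0.026] lo [ 0.535 -0.334  0.009] hi [ 0.559 -0.307  0.045]
blue [195. 163.] 98 med [ 0.608 -0.308  0.028] lo [ 0.583 -0.328  0.008] hi [ 0.625 -0.302  0.047]
red [
[... 391 characters left out ...]
d [384. 379.] 349 med [0.559 0.574 0.059] lo [0.534 0.553 0.033] hi [0.603 0.603 0.071]
turq [299. 178.] 100 med [ 0.357 -0.013  0.069] lo [ 0.343 -0.026  0.015] hi [ 0.363 -0.006  0.094]
yellow [234. 188.] 165 med [ 0.557 -0.117  0.051] lo [ 0.521 -0.14   0.044] hi [ 0.583 -0.093  0.055]
yellow [160. 236.] 1316 med [ 0.842 -0.097  0.044] lo [ 0.788 -0.132  0.021] hi [ 0.891 -0.016  0.089]
== wrist
red [113. 230.] 698 med [ 0.473 -0.06   0.093] lo [ 0.46  -0.072  0.059] hi [ 0.479 -0.053  0.099]
red [ 33. 272.] 1530 med [ 0.383 -0.102  0.11 ] lo [ 0.365 -0.118  0.069] hi [ 0.389 -0.093  0.126]
turq [ 22. 186.] 886 med [ 0.36  -0.017  0.067] lo [ 0.353 -0.028  0.024] hi [ 0.365 -0.008  0.095]
```

View pics/a_side_c.png

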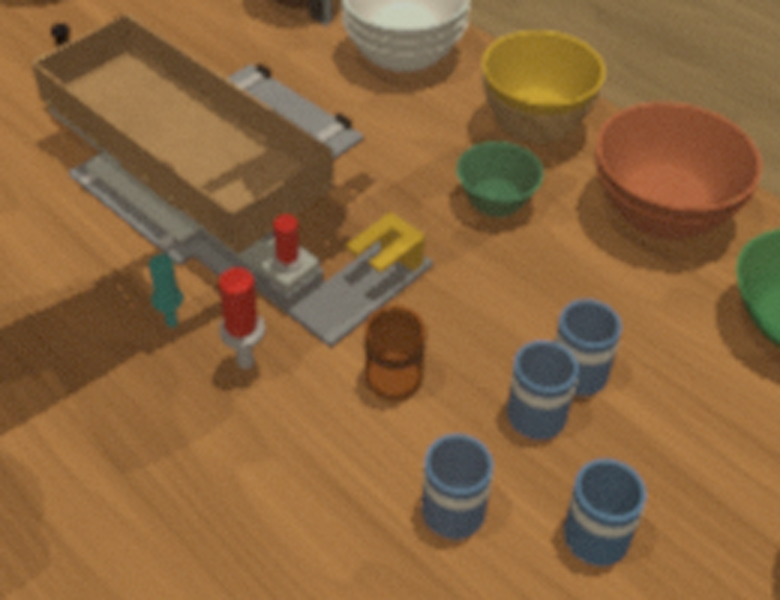

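```bash
cat > meas.py <<'E'
from h import *
def cups(p,d,W,pr=True):
    hsv=cv2.cvtColor(p,cv2.COLOR_RGB2HSV).astype(int); H,S,V=hsv[...,0],hsv[...,1],hsv[...,2]
    m=(H>95)&(H<130)&(S>60)&(W[...,2]>0.060)&(W[...,2]<0.085)&(W[...,0]<.9)
    P=W[m]; out=[]
    # peel circles: RANSAC-free, mean-shift style hough on grid
    from scipy.cluster.hierarchy import fcluster,linkage
    if len(P)<15: return out
    P=P[P[:,2]>0.068]
    l=fcluster(linkage(P[:,:2],'single'),0.012,'distance')
    for i in set(l):
        Q=P[l==i]
        if len(Q)<12: continue
        x,e=fitcirc(Q,0.0265); out.append((x,e,len(Q),np.ptp(Q[:,:2],axis=0)))
    return out
if __name__=="__main__":
    for n in ["side","scene"]:
        p,d,W,c=load(f"a_{n}.npz")
        for o in cups(p,d,W): print(n,[np.round(k,4) for k in o])
    for n,bx in dict(side=0,scene=0,wrist=0).items():
        p,d,W,c=load(f"a_{n}.npz")
        X,Y,Z=W[...,0],W[...,1],W[...,2]
        m=(Z>.108)&(Z<.118)&(X>.35)&(X<.7)&(Y>-.05)&(Y<.42)
        k,l,st,_=cv2.connectedComponentsWithStats(m.astype(np.uint8))
        Q=W[m]; r=cv2.minAreaRect(Q[:,:2].astype(np.float32)); print(n,"box rim",len(Q),r, Q.min(0).round(3),Q.max(0).round(3))
E
python3 meas.py; python3 - <<'E'
from h import *
p,d,W,c=load("a_side.npz")
for v,u in [(141,170),(142,170),(143,170),(140,171),(205,282),(213,275),(247,281)]: print(u,v,p[v,u],W[v,u].round(3))
p,d,W,c=load("a_scene.npz")
for v,u in [(277,350),(284,347),(290,347)]: print(u,v,p[v,u],W[v,u].round(3))
E
python3 -c "
import cv2
a=cv2.imread('pics/a_scene.png');cv2.imwrite('pics/a_scene_c.png',cv2.resize(a[100:300,170:370],None,fx=3,fy=3,interpolation=2))"
```

```text
side [array([ 0.5996, -0.3327,  0.074 ]), np.float64(0.0013), np.int64(42), array([0.0316, 0.0416])]
side [array([ 0.5327, -0.3355,  0.0739]), np.float64(0.0015), np.int64(56), array([0.046 , 0.0492])]
side [array([ 0.367 , -0.3761,  0.0746]), np.float64(0.0076), np.int64(44), array([0.0346, 0.0403])]
side [array([ 0.4748, -0.4489,  0.0728]), np.float64(0.0017), np.int64(98), array([0.0532, 0.0508])]
scene [array([ 0.474 , -0.4438,  0.0728]), np.float64(0.0023), np.int64(25), array([0.0322, 0.0504])]
scene [array([ 0.5982, -0.3298,  0.0728]), np.float64(0.0022), np.int64(62), array([0.0524, 0.0542])]
scene [array([ 0.531 , -0.3326,  0.0729]), np.float64(0.0016), np.int64(33), array([0.0369, 0.055 ])]
side box rim 237 ((0.49114882946014404, 0.14203396439552307), (0.13722869753837585, 0.3504496216773987), 2.5370070934295654) [ 0.417 -0.034  0.108] [0.566 0.317 0.114]
scene box rim 302 ((0.4903795123100281, 0.145521342754364), (0.13589070737361908, 0.3489918112754822), 2.231253147125244) [ 0.418 -0.03   0.108] [0.563 0.322 0.114]
wrist box rim 2671 ((0.4937902092933655, 0.06502480059862137), (0.13622808456420898, 0.19399473071098328), 2.170353651046753) [ 0.423 -0.033  0.108] [0.565 0.159 0.113]
170 141 [33 25 23] [0.475 0.345 0.104]
170 142 [27 16 13] [0.474 0.345 0.1  ]
170 143 [34 23 15] [0.474 0.347 0.095]
171 140 [38 29 24] [0.48  0.346 0.105]
282 205 [178 142  48] [ 0.575 -0.11   0.05 ]
275 213 [118 111 100] [ 0.564 -0.091  0.007]
281 247 [110  61  27] [ 0.446 -0.234  0.074]
350 277 [15 15 23] [0.474 0.349 0.104]
347 284 [13  9 14] [0.486 0.356 0.085]
347 290 [15 16 16] [0.484 0.363 0.051]
```

View pics/a_scene_c.png

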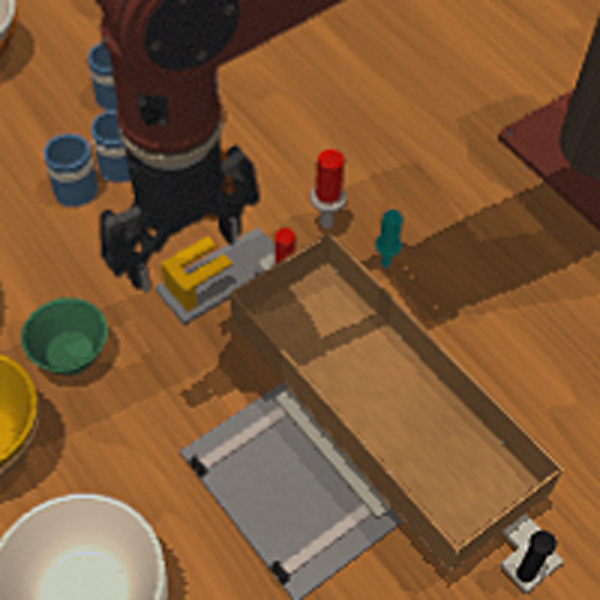

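```bash
cat >> h.py <<'E'
from scipy.spatial.transform import Rotation as Rn
import warnings; warnings.filterwarnings("ignore")
def down(a):
    y=np.array([np.cos(a),np.sin(a),0]); x=np.array([0,0,-1.]); z=np.cross(x,y)
    return Rn.from_matrix(np.stack([x,y,z],1)).as_euler('xyz')
def yawof(): 
    return Rn.from_euler('xyz',observe()["tcp_rot"]).as_matrix()
E
python3 - <<'E'
from h import *
R=yawof(); print(R.round(3)); a=np.arctan2(R[1,1],R[0,1]); print(a)
movep([0.48,-0.33,0.33],down(a)); print(observe()["time_s"])
p,d,W,c=shot("wrist","b_wrist"); np.savez("b_wrist.npz",p=p,d=d,**{k:np.array(v) for k,v in c.items()})
from meas import cups
for o in cups(p,d,W): print([np.round(k,4) for k in o])
p,d,W,c=shot("scene","b_scene")
for o in cups(p,d,W): print([np.round(k,4) for k in o])
p,d,W,c=shot("side","b_side")
for o in cups(p,d,W): print([np.round(k,4) for k in o])
E
```

```text
[[-0.001  1.     0.   ]
 [ 0.     0.    -1.   ]
 [-1.    -0.001 -0.   ]]
6.760642993232688e-05
1.5417
[array([ 0.5318, -0.336 ,  0.0742]), np.float64(0.002), np.int64(325), array([0.0535, 0.053 ])]
[array([ 0.5978, -0.3332,  0.0739]), np.float64(0.0016), np.int64(300), array([0.0539, 0.0531])]
[array([ 0.4062, -0.3499,  0.0742]), np.float64(0.0019), np.int64(283), array([0.0517, 0.0523])]
[array([ 0.4757, -0.4473,  0.0739]), np.float64(0.0016), np.int64(262), array([0.0501, 0.0534])]
[array([ 0.5982, -0.33  ,  0.0728]), np.float64(0.0021), np.int64(62), array([0.0532, 0.0546])]
[array([ 0.5318, -0.3326,  0.0728]), np.float64(0.0018), np.int64(54), array([0.0537, 0.0552])]
[array([ 0.4052, -0.3471,  0.0727]), np.float64(0.0022), np.int64(49), array([0.0524, 0.0548])]
[array([ 0.4746, -0.4451,  0.0726]), np.float64(0.002), np.int64(45), array([0.054 , 0.0556])]
[array([ 0.5994, -0.3326,  0.0735]), np.float64(0.0014), np.int64(40), array([0.028 , 0.0405])]
[array([ 0.5323, -0.3352,  0.0741]), np.float64(0.0013), np.int64(49), array([0.0513, 0.0382])]
[array([ 0.4745, -0.449 ,  0.0731]), np.float64(0.0016), np.int64(105), array([0.0537, 0.0506])]
[array([ 0.3831, -0.3949,  0.0746]), np.float64(0.0035), np.int64(25), array([0.0304, 0.0146])]
```

View pics/b_wrist.png

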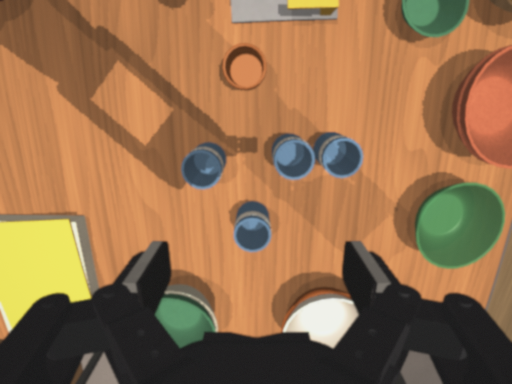

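View pics/b_scene.png

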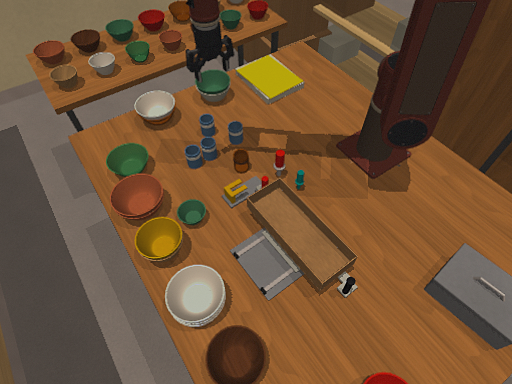

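```bash
cat > act.py <<'E'
from h import *
BY=np.deg2rad(2.3); BC=np.array([0.4908,0.1438])
def b2w(x,y,C=BC,th=BY): return C+np.array([np.cos(th)*x-np.sin(th)*y,np.sin(th)*x+np.cos(th)*y])
def pick(x,y,a,z=0.032):
    movep([x,y,0.16],down(a)); 
    p=observe()["eef_pos"]; print("above",p.round(4))
    if move_l([x,y,z],feed=0.1,max_force=8): print("CONTACT",observe()["eef_pos"]); return False
    gripper_to(0.04,f_grip=30)
    o=observe(); print("grip",o["opening"],o["eef_pos"].round(4))
    move_l([x,y,0.22],feed=0.15)
    o=observe(); print("t",o["time_s"],"open",o["opening"],"F",o["ft_force"].round(2))
    return o["opening"]>0.05
E
python3 - <<'E'
from act import *
gripper_to(0.085)
print(pick(0.4060,-0.3488,0.0))
movep([0.49,0.05,0.33],down(BY)); 
p,d,W,c=shot("wrist","c_wrist")
X,Y,Z=W[...,0],W[...,1],W[...,2]
m=(Z>.106)&(Z<.118)&(X>.4)&(X<.6)&(Y>-.06)&(Y<.35)
Q=W[m]; print(cv2.minAreaRect(Q[:,:2].astype(np.float32)),np.median(Q[:,2]),len(Q))
f=W[(X>.45)&(X<.53)&(Y>-.0)&(Y<.2)&(Z<.08)]; print("floor",np.median(f[:,2]))
p,d,W,c=shot("side","c_side")
print(observe()["time_s"])
E
```

```text
above [ 0.4071 -0.3497  0.1616]
grip 0.055976359716922476 [ 0.4062 -0.3492  0.0328]
t 5.9 open 0.056541893037912475 F [-1.01  0.48 -2.54]
True
((0.4921996593475342, 0.09884151816368103), (0.13564802706241608, 0.25878778100013733), 2.0848324298858643) 0.10972615031928473 1624
floor 0.05913056626923796
7.5583
```

View pics/c_wrist.png

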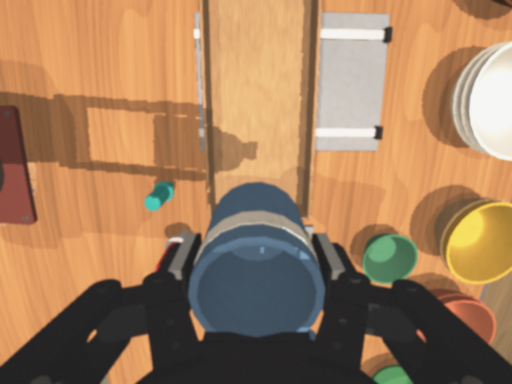

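View pics/c_side.png

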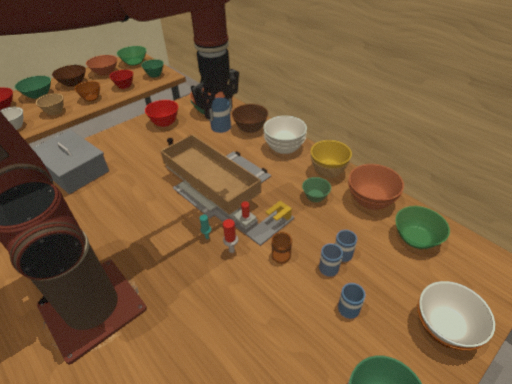

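The grip is good and the box floor is at 0.059. I'll place the first beaker at box y = +33 mm.

```bash
sed -i 's/2\.3)/2.2)/;s/0.4908,0.1438/0.4906,0.1440/' act.py; cat >> act.py <<'E'
def place(yb,xb=0.0,zt=0.0908):
    x,y=b2w(xb,yb)
    movep([x,y,0.24],down(BY)); hold(0.2)
    move_l([x,y,0.112],feed=0.12); hold(0.2)
    r=move_l([x,y,zt],feed=0.02,max_force=4)
    o=observe(); print("placed",r,o["eef_pos"].round(4),o["ft_force"].round(2))
    hold(0.2)
    gripper_to(0.07); hold(0.1)
    move_l([x,y,0.22],feed=0.12)
    print("t",observe()["time_s"])
def boxcheck(nm):
    for n in ["scene","side"]:
        p,d,W,c=shot(n,f"{nm}_{n}")
        X,Y,Z=W[...,0],W[...,1],W[...,2]
        m=(Z>.1)&(Z<.12)&(X>.4)&(X<.6)&(Y>-.06)&(Y<.33)
        hsv=cv2.cvtColor(p,cv2.COLOR_RGB2HSV).astype(int); m&=(hsv[...,0]<25)
        Q=W[m]
        r=cv2.minAreaRect(Q[:,:2].astype(np.float32))
        A=np.c_[Q[:,:2]-BC,np.ones(len(Q))]; s=np.linalg.lstsq(A,Q[:,2],rcond=None)[0]
        print(n,"box",np.round(r[0],4),np.round(r[1],3),round(r[2],2),"tilt xy",s[:2].round(3))
        hs=hsv; b=(hs[...,0]>95)&(hs[...,0]<130)&(hs[...,1]>60)&(X<.9)
        for lo,hi in ((.068,.085),(.127,.142)):
            P=W[b&(Z>lo)&(Z<hi)]
            if len(P)<12: continue
            from scipy.cluster.hierarchy import fcluster,linkage
            l=fcluster(linkage(P[:,:2],'single'),.012,'distance')
            for i in set(l):
                q=P[l==i]
                if len(q)>=12:
                    x,e=fitcirc(q,.0265); print("  cup rim",x.round(4),"z",np.median(q[:,2]).round(3),"e",round(e,4),len(q))
E
python3 - <<'E'
from act import *
place(0.033)
movep([0.62,-0.2,0.3],down(0))
boxcheck("d")
E
```

```text
placed True [0.4892 0.177  0.0918] [-0.38  0.1   5.58]
t 12.5917
scene box [0.4898 0.1455] [0.138 0.349] 2.18 tilt xy [0.002 0.002]
  cup rim [ 0.5988 -0.3296  0.0735] z 0.074 e 0.002 60
  cup rim [ 0.5321 -0.333   0.0728] z 0.073 e 0.0016 52
  cup rim [ 0.4737 -0.4443  0.0728] z 0.073 e 0.002 33
  cup rim [0.4908 0.1783 0.0762] z 0.076 e 0.0008 36
  cup rim [0.4899 0.1776 0.0768] z 0.077 e 0.0007 41
  cup rim [0.4896 0.1778 0.1318] z 0.132 e 0.0018 92
side box [0.4922 0.1315] [0.139 0.376] 2.03 tilt xy [-0.002 -0.003]
  cup rim [ 0.4743 -0.449   0.0731] z 0.073 e 0.0018 103
  cup rim [ 0.5995 -0.3329  0.0738] z 0.074 e 0.0014 45
  cup rim [ 0.532  -0.3353  0.0738] z 0.074 e 0.0015 61
  cup rim [0.4901 0.1757 0.1325] z 0.133 e 0.0013 13
```

View pics/d_scene.png

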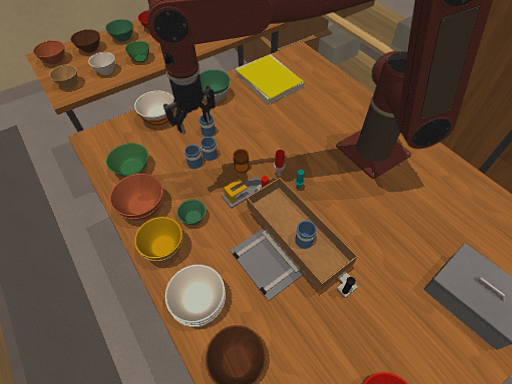

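The first beaker stands at scene (306,234), upright and centred across the box, and the box is level. Second beaker: the one at (0.475,-0.447), to box y = -33 mm.

```bash
python3 - <<'E'
from act import *
gripper_to(0.085)
if pick(0.4747,-0.4470,0.0): 
    place(-0.033)
    movep([0.62,-0.2,0.3],down(0))
    boxcheck("e")
E
```

```text
above [ 0.4759 -0.4466  0.161 ]
grip 0.056370120018554 [ 0.4749 -0.4474  0.0328]
t 18.9333 open 0.05632114312575233 F [-0.62  0.69 -3.2 ]
placed True [0.4917 0.111  0.0918] [-0.63  0.18  4.78]
t 25.3167
scene box [0.4904 0.1336] [0.138 0.374] 2.43 tilt xy [0.004 0.002]
  cup rim [ 0.5981 -0.3303  0.0726] z 0.073 e 0.0017 60
  cup rim [ 0.5317 -0.3331  0.0727] z 0.073 e 0.0019 54
  cup rim [0.4925 0.1135 0.0769] z 0.077 e 0.001 35
  cup rim [0.4899 0.1776 0.0768] z 0.077 e 0.0008 45
  cup rim [0.4915 0.1789 0.0774] z 0.078 e 0.0008 34
  cup rim [0.529  0.1422 0.0765] z 0.077 e 0.0061 36
  cup rim [0.4898 0.1778 0.1322] z 0.132 e 0.0017 87
  cup rim [0.4923 0.1118 0.1319] z 0.132 e 0.0015 79
side box [0.4919 0.1319] [0.138 0.376] 2.44 tilt xy [-0.005 -0.005]
  cup rim [ 0.5994 -0.3335  0.0739] z 0.074 e 0.0014 45
  cup rim [ 0.5324 -0.3355  0.0738] z 0.074 e 0.0015 59
  cup rim [0.492  0.1122 0.1323] z 0.132 e 0.0136 55
```

View pics/e_scene.png

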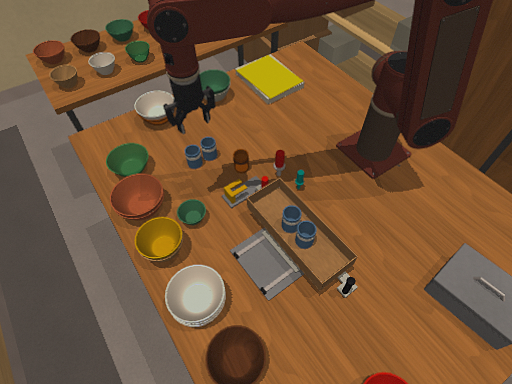

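Both beakers stand at scene (291,218) and (306,234), and the box is level. Next is (0.599,-0.332), with the jaws along y because of its neighbour, to box y = +99 mm.

```bash
python3 - <<'E'
from act import *
for a in (np.pi/2,-np.pi/2): 
    q=inverse_kinematics([0.599,-0.332,0.04],down(a)); print(a,None if q is None else np.round(q,2))
gripper_to(0.085)
if pick(0.5988,-0.3318,np.pi/2 if False else -np.pi/2): 
    place(0.099)
    movep([0.62,-0.2,0.3],down(0))
    boxcheck("f")
E
```

```text
1.5707963267948966 [-0.62  0.54  1.49  0.    1.11 -2.19]
-1.5707963267948966 [-0.62  0.54  1.49  0.    1.11  0.95]
above [ 0.5992 -0.3317  0.1606]
grip 0.056409780722719995 [ 0.5994 -0.3324  0.0331]
t 31.4833 open 0.056662630548766184 F [-0.31 -0.22 -2.03]
placed True [0.4866 0.243  0.0917] [0.02 0.67 4.24]
t 37.9667
scene box [0.49   0.1449] [0.137 0.35 ] 2.09 tilt xy [0.004 0.003]
  cup rim [ 0.5193 -0.288   0.0733] z 0.073 e 0.002 49
  cup rim [0.4931 0.1131 0.0774] z 0.078 e 0.0012 32
  cup rim [0.4913 0.1786 0.0764] z 0.076 e 0.0011 34
  cup rim [0.5303 0.1409 0.0771] z 0.077 e 0.0062 42
  cup rim [0.4871 0.2443 0.0757] z 0.075 e 0.0007 48
  cup rim [0.4896 0.1778 0.0769] z 0.077 e 0.0007 44
  cup rim [0.4478 0.2186 0.076 ] z 0.076 e 0.0048 36
  cup rim [0.4923 0.1119 0.1321] z 0.132 e 0.0015 81
  cup rim [0.4897 0.1779 0.1324] z 0.133 e 0.0016 86
  cup rim [0.4873 0.244  0.1322] z 0.132 e 0.0017 100
side box [0.4916 0.143 ] [0.138 0.353] 2.53 tilt xy [-0.01  -0.003]
  cup rim [ 0.5206 -0.2915  0.0746] z 0.075 e 0.0014 42
  cup rim [0.4862 0.2425 0.0766] z 0.075 e 0.0012 14
  cup rim [0.4887 0.1733 0.1313] z 0.131 e 0.039 139
```

View pics/f_scene.png

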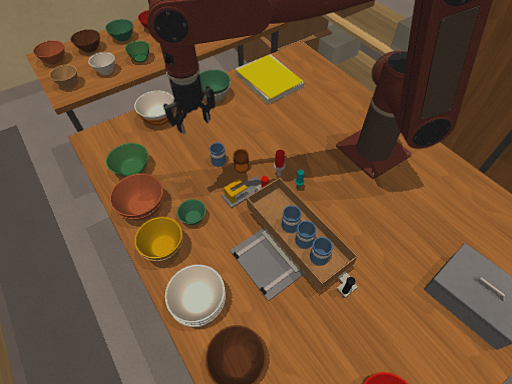

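Three beakers are in the box. The last one was knocked and now stands at scene (217,154), world (0.520,-0.290). I'll fetch it from there.

```bash
python3 - <<'E'
from act import *
gripper_to(0.085)
if pick(0.5200,-0.2900,0.4): 
    place(-0.099)
    movep([0.66,-0.28,0.3],down(0))
    boxcheck("g")
E
```

```text
above [ 0.5209 -0.2903  0.1612]
grip 0.0559940558116854 [ 0.5204 -0.2905  0.0329]
t 44.1 open 0.05602779932319641 F [ 0.05 -0.63 -1.89]
placed True [0.4943 0.0451 0.0918] [0.12 0.18 4.52]
t 49.7583
scene box [0.4907 0.1317] [0.137 0.377] 2.15 tilt xy [0.008 0.003]
  cup rim [0.4949 0.0481 0.0777] z 0.077 e 0.0009 28
  cup rim [0.4933 0.1128 0.078 ] z 0.078 e 0.0009 32
  cup rim [0.5343 0.0728 0.0769] z 0.078 e 0.0057 34
  cup rim [0.4914 0.1788 0.0773] z 0.077 e 0.0008 38
  cup rim [0.4923 0.1116 0.0769] z 0.077 e 0.0008 41
  cup rim [0.4873 0.2439 0.0767] z 0.076 e 0.0007 44
  cup rim [0.4482 0.2165 0.0759] z 0.076 e 0.0045 39
  cup rim [0.4899 0.178  0.0769] z 0.076 e 0.0007 43
  cup rim [0.4943 0.078  0.1319] z 0.132 e 0.0207 158
  cup rim [0.4873 0.2439 0.132 ] z 0.132 e 0.0017 100
  cup rim [0.4901 0.178  0.1322] z 0.132 e 0.0016 89
side box [0.4922 0.1434] [0.139 0.353] 2.52 tilt xy [-0.009 -0.004]
  cup rim [0.444  0.2128 0.0753] z 0.074 e 0.0014 12
  cup rim [0.4934 0.109  0.0753] z 0.075 e 0.0013 20
  cup rim [0.4854 0.1226 0.1317] z 0.132 e 0.0222 92
  cup rim [0.4876 0.2394 0.1305] z 0.131 e 0.0025 49
  cup rim [0.4961 0.044  0.133 ] z 0.134 e 0.0015 42
```

```bash
python3 - <<'E'
from act import *
R=BY
# view pin/notch from wrist: camera is 0.077 in +y of tool
movep([0.51,-0.15,0.30],down(0)); hold(.3)
c=get_calibration("wrist"); p,d=get_image("wrist"); cv2.imwrite("pics/h_wrist.png",p[:,:,::-1])
np.savez("h_wrist.npz",p=p,d=d,**{k:np.array(v) for k,v in c.items()})
print(observe()["time_s"])
E
```

```text
52.4083
```

View pics/g_scene.png

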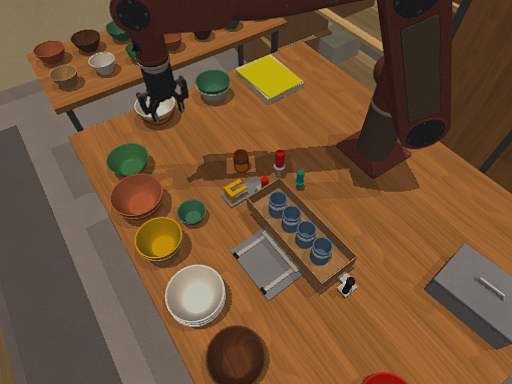

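View pics/h_wrist.png

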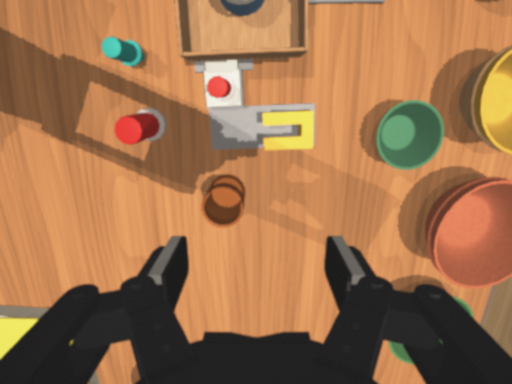

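All four beakers stand in a row in the level box. Three things could be the pin: large red at wrist (137,128), small red at (218,87) and turquoise at (123,50). The small red one fits, being the smaller of the reds and standing in the carriage tab. I'll confirm in a crop and measure the pin and notch.

```bash
python3 - <<'E'
from h import *
p,d,W,c=load("h_wrist.npz")
cv2.imwrite("pics/h_crop.png",cv2.resize(p[30:230,90:340,::-1],None,fx=3,fy=3,interpolation=cv2.INTER_CUBIC)[:600])
X,Y,Z=W[...,0],W[...,1],W[...,2]
hsv=cv2.cvtColor(p,cv2.COLOR_RGB2HSV).astype(int);H,S,V=hsv[...,0],hsv[...,1],hsv[...,2]
red=((H<6)|(H>173))&(S>150)
b=(np.hypot(X-.468,Y+.065)<.04)
top=W[red&b&(Z>.094)]; print("pin top",len(top),top.mean(0),np.ptp(top,axis=0)); print(fitcirc(top[:,:2]))
(cc,r)=cv2.minEnclosingCircle(top[:,:2].astype(np.float32)); print(cc,r)
tp=W[red&(np.hypot(X-.37,Y+.11)<.04)&(Z>.12)]; print("big",cv2.minEnclosingCircle(tp[:,:2].astype(np.float32)),tp[:,2].max())
yl=(H>18)&(H<34)&(S>150)&(V>100)&(Z>.045)&(Z<.058)&(X>.49)&(X<.6)&(Y>-.17)&(Y<-.07)
Q=W[yl]; rr=cv2.minAreaRect(Q[:,:2].astype(np.float32)); print("fork",len(Q),rr,np.median(Q[:,2]))
for n in ("x",):
  for th in (2.2,):
    t=np.deg2rad(th); ex=np.array([np.cos(t),np.sin(t)]); ey=np.array([-np.sin(t),np.cos(t)])
    s=Q[:,:2]@ex; q=Q[:,:2]@ey
    print("s",np.percentile(s,[0,1,99,100]).round(4),"q",np.percentile(q,[0,1,99,100]).round(4))
    # per-s slices
    for a in np.arange(s.min(),s.max(),.005):
        m=(s>=a)&(s<a+.005); v=np.sort(q[m]); 
        if len(v)<3: continue
        g=np.diff(v); i=g.argmax(); print(a.round(4),len(v),v[0].round(4),v[-1].round(4),"gap",v[i].round(4),v[i+1].round(4))
E
```

```text
pin top 309 [ 0.46846927 -0.06503939  0.09792383] [0.02125877 0.02025159 0.00575283]
(array([ 0.46845665, -0.06511132,  0.00745618]), np.float64(0.002560678996095327))
(0.46832552552223206, -0.06479790806770325) 0.011162851937115192
big ((0.3737642168998718, -0.10879812389612198), 0.015325400978326797) 0.1272858092260069
fork 1154 ((0.5521592497825623, -0.11795642226934433), (0.06325101107358932, 0.04808706417679787), 1.7405002117156982) 0.05212605170028031
s [0.5154 0.5167 0.576  0.5787] q [-0.1633 -0.1628 -0.1159 -0.1152]
0.5154 76 -0.1625 -0.1172 gap -0.1479 -0.1287
0.5204 79 -0.1629 -0.1174 gap -0.1482 -0.1277
0.5254 83 -0.1617 -0.1164 gap -0.1484 -0.1279
0.5304 82 -0.1617 -0.1165 gap -0.1484 -0.1281
0.5354 74 -0.162 -0.1168 gap -0.1487 -0.1282
0.5404 84 -0.1623 -0.1169 gap -0.1486 -0.1284
0.5454 85 -0.1625 -0.117 gap -0.1477 -0.1285
0.5504 86 -0.1626 -0.1173 gap -0.148 -0.1288
0.5554 95 -0.1628 -0.1162 gap -0.1474 -0.1315
0.5604 114 -0.1628 -0.1152 gap -0.1458 -0.1442
0.5654 120 -0.1631 -0.1152 gap -0.163 -0.1616
0.5704 135 -0.1629 -0.1153 gap -0.1217 -0.1204
0.5754 41 -0.1633 -0.1168 gap -0.1308 -0.1269
```

View pics/h_crop.png

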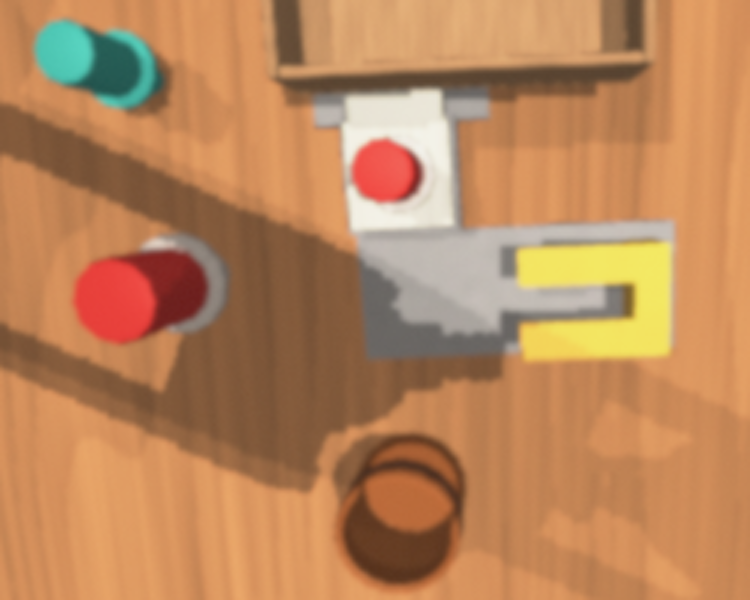

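The crop confirms it: the small red pin, collar on the white tab, with the yellow fork opening to -x. I'll draw it out.

```bash
python3 - <<'E'
from act import *
P=np.array([0.4684,-0.0649])
gripper_to(0.06)
movep([*P,0.15],down(BY)); hold(.2)
print(observe()["eef_pos"].round(4))
r=move_l([*P,0.058],feed=0.06,max_force=8); print(r)
hold(.2); print(observe()["eef_pos"].round(4))
gripper_to(0.012,f_grip=40); hold(.2)
o=observe(); print("grip",o["opening"],o["eef_pos"].round(4),o["ft_force"].round(2))
move_l([*P,0.08],feed=0.04); o=observe(); print(o["ft_force"].round(2),o["opening"])
move_l([*P,0.125],feed=0.06); hold(.2); o=observe(); print(o["ft_force"].round(2),o["opening"],o["time_s"],o["eef_pos"].round(4))
for n in ("scene","side","wrist"): shot(n,"i_"+n)
a=cv2.imread("pics/i_side.png"); b=cv2.imread("pics/i_scene.png")
cv2.imwrite("pics/i_c.png",np.hstack([cv2.resize(a[150:250,200:300],None,fx=4,fy=4),cv2.resize(b[130:230,200:300],None,fx=4,fy=4)]))
E
```

```text
[ 0.4702 -0.0661  0.152 ]
False
[ 0.4686 -0.0649  0.0583]
grip 0.02303883249261955 [ 0.4682 -0.0649  0.0581] [-3.3   0.28  5.13]
[-0.33  0.08 -1.16] 0.022691608967801785
[-0.19 -0.73 -1.59] 0.0231264482590469 57.9167 [ 0.4681 -0.0648  0.1245]
```

View pics/i_c.png

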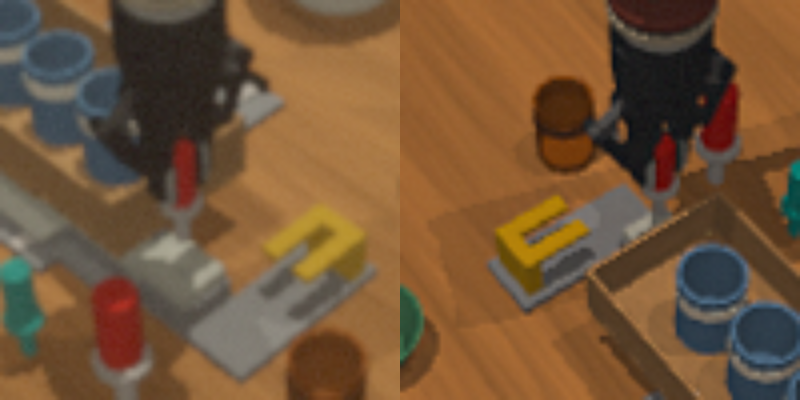

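View pics/i_wrist.png

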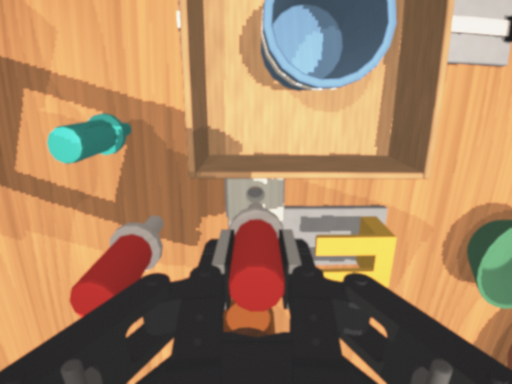

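The pin is out and upright in the jaws. Now I'll move it over the notch and probe down.

```bash
python3 - <<'E'
from act import *
N=np.array([0.5529,-0.1175])
move_l([*N,0.125],feed=0.08); hold(.3)
print(observe()["eef_pos"].round(4))
r=move_l([*N,0.0672],feed=0.025,max_force=5); o=observe(); print(r,o["eef_pos"].round(4),o["ft_force"].round(2),o["time_s"])
for n in ("scene","side"): shot(n,"j_"+n)
a=cv2.imread("pics/j_side.png"); b=cv2.imread("pics/j_scene.png")
cv2.imwrite("pics/j_c.png",np.hstack([cv2.resize(a[150:250,230:330],None,fx=4,fy=4),cv2.resize(b[130:230,180:280],None,fx=4,fy=4)]))
E
```

```text
[ 0.5528 -0.1174  0.1251]
True [ 0.5529 -0.1175  0.0681] [-1.05 -0.73  5.77] 61.8917
```

View pics/j_c.png

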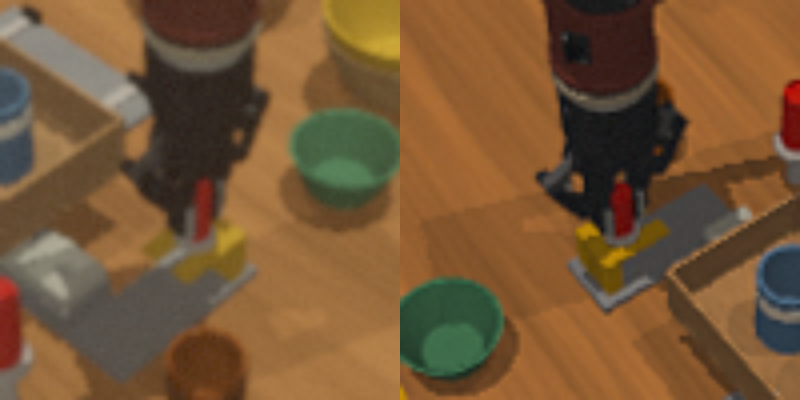

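The collar seated at exactly the expected height (TCP 0.0681). I'll release, check the pin and measure the handle.

```bash
python3 - <<'E'
from act import *
gripper_to(0.055); hold(.3)
move_l([0.5529,-0.1175,0.2],feed=0.1)
movep([0.51,-0.15,0.30],down(0)); hold(.3)
p,d,W,c=shot("wrist","k_wrist"); X,Y,Z=W[...,0],W[...,1],W[...,2]
hsv=cv2.cvtColor(p,cv2.COLOR_RGB2HSV).astype(int);H,S,V=hsv[...,0],hsv[...,1],hsv[...,2]
t=W[((H<6)|(H>173))&(S>150)&(np.hypot(X-.553,Y+.1175)<.04)&(Z>.1)]; print("pin top",len(t),t.mean(0).round(4),t[:,2].max())
movep([0.47,0.24,0.30],down(BY)); hold(.3)
p,d,W,c=shot("wrist","l_wrist"); X,Y,Z=W[...,0],W[...,1],W[...,2]
V=p.max(-1).astype(int)
m=(V<70)&(X>.44)&(X<.53)&(Y>.325)&(Y<.4)&(Z>.085); t=W[m]
print(len(t),t.mean(0).round(4),t[:,2].max().round(4)); 
t=t[t[:,2]>t[:,2].max()-.006]; print(cv2.minEnclosingCircle(t[:,:2].astype(np.float32)),t.mean(0).round(4),len(t))
for n in("scene","side"):
    p,d,W2,c=shot(n,"l_"+n); X,Y,Z=W2[...,0],W2[...,1],W2[...,2]
    m=(p.max(-1)<70)&(X>.44)&(X<.53)&(Y>.325)&(Y<.4)&(Z>.097)&(Z<.115); t=W2[m]
    if len(t)>3:print(n,cv2.minEnclosingCircle(t[:,:2].astype(np.float32)),t.mean(0).round(4),len(t),t[:,2].max())
cv2.imwrite("pics/l_c.png",cv2.resize(cv2.imread("pics/k_wrist.png")[60:180,180:340],None,fx=4,fy=4))
print(observe()["time_s"])
E
```

```text
pin top 291 [ 0.5522 -0.1159  0.1079] 0.11077408840502934
162 [0.4775 0.3552 0.1047] 0.1072
((0.480121910572052, 0.3550319969654083), 0.01070477906614542) [0.4775 0.3554 0.1048] 160
scene ((0.48036691546440125, 0.3567698001861572), 0.011569168418645859) [0.4811 0.3576 0.1038] 60 0.108448986168451
side ((0.4783933162689209, 0.3527183532714844), 0.009865257889032364) [0.4787 0.3524 0.1027] 21 0.10588925473455613
66.9667
```

View pics/l_c.png

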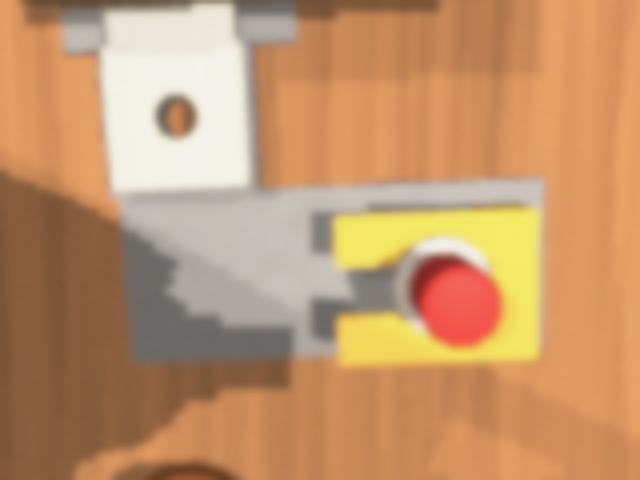

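View pics/l_wrist.png

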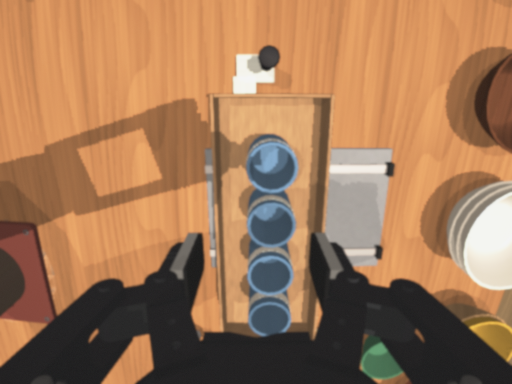

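The pin hangs in the notch, its collar on the plate near the closed end, and the bore is empty. The handle cap shows at wrist (269,57), world (0.480,0.355). I'll pinch it and slide slowly.

```bash
python3 - <<'E'
from act import *
Hd=np.array([0.480,0.355]); e=np.array([np.cos(BY),np.sin(BY)])
movep([*Hd,0.2],down(BY)); hold(.2)
print(move_l([*Hd,0.081],feed=0.06,max_force=8)); 
gripper_to(0.012,f_grip=30); hold(.2); o=observe(); print("grip",o["opening"],o["eef_pos"].round(4),o["ft_force"].round(2))
if o["opening"]>0.015:
    T=Hd+0.099*e
    r=move_l([*T,0.081],feed=0.025,max_force=15); hold(.3); o=observe(); print(r,o["eef_pos"].round(4),o["ft_force"].round(2),o["time_s"])
    boxcheck("m")
E
```

```text
False
grip 0.02268678760017623 [0.48   0.3551 0.0813] [-1.88 -0.61  3.76]
False [0.5788 0.3592 0.0813] [-2.96 -0.25  5.39] 74.9583
scene box [0.5585 0.1482] [0.082 0.352] 0.02 tilt xy [0.072 0.004]
  cup rim [0.595  0.0523 0.0774] z 0.079 e 0.0007 31
  cup rim [0.5935 0.0512 0.0767] z 0.077 e 0.0008 26
  cup rim [0.5924 0.1176 0.0768] z 0.077 e 0.001 36
  cup rim [0.5866 0.2484 0.0767] z 0.078 e 0.0005 42
  cup rim [0.5874 0.2501 0.0764] z 0.075 e 0.0008 35
  cup rim [0.5891 0.182  0.0759] z 0.076 e 0.0007 39
  cup rim [0.5903 0.1836 0.0771] z 0.077 e 0.001 36
  cup rim [0.5914 0.1158 0.0763] z 0.077 e 0.0009 33
  cup rim [0.5866 0.2483 0.1322] z 0.132 e 0.0016 102
  cup rim [0.5915 0.1172 0.1321] z 0.132 e 0.0362 272
side box [0.5582 0.1465] [0.082 0.353] 0.16 tilt xy [ 0.083 -0.003]
  cup rim [0.5876 0.2442 0.0767] z 0.076 e 0.0017 27
  cup rim [0.5873 0.1813 0.0773] z 0.077 e 0.0019 26
  cup rim [0.5928 0.1131 0.0766] z 0.077 e 0.0015 29
  cup rim [0.5527 0.022  0.0765] z 0.076 e 0.0047 22
  cup rim [0.5755 0.2065 0.1306] z 0.131 e 0.0211 92
  cup rim [0.5911 0.1121 0.1318] z 0.131 e 0.0026 64
  cup rim [0.5957 0.0471 0.1322] z 0.133 e 0.0018 54
```

View pics/m_scene.png

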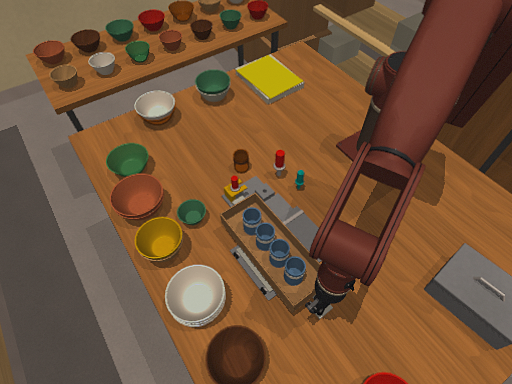

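The cups moved about 99 mm. The tilt reading here is an artefact, because my crop cut the box off at x = 0.6. I'll release, retreat and recheck.

```bash
sed -i 's/(X>.4)&(X<.6)&(Y>-.06)&(Y<.33)/(X>.48)\&(X<.7)\&(Y>-.06)\&(Y<.34)/' act.py; python3 - <<'E'
from act import *
o=observe(); p=o["eef_pos"]
gripper_to(0.05); hold(.2)
move_l([p[0],p[1],0.22],feed=0.08)
movep([0.45,0.05,0.38],down(0)); hold(.5)
boxcheck("n")
p,d,W,c=shot("scene"); X,Y,Z=W[...,0],W[...,1],W[...,2]
m=(p.max(-1)<70)&(X>.54)&(X<.63)&(Y>.335)&(Y<.4)&(Z>.097)&(Z<.115); t=W[m]; print("handle",cv2.minEnclosingCircle(t[:,:2].astype(np.float32)),t.mean(0))
for n in("scene","side"):
    p,d,W,c=shot(n); X,Y,Z=W[...,0],W[...,1],W[...,2]
    hsv=cv2.cvtColor(p,cv2.COLOR_RGB2HSV).astype(int);H,S=hsv[...,0],hsv[...,1]
    t=W[((H<6)|(H>173))&(S>150)&(np.hypot(X-.553,Y+.1175)<.04)&(Z>.06)]; print(n,"pin",len(t),t.mean(0).round(4),t.max(0).round(4))
    t=W[(H<20)&(S>120)&(np.hypot(X-.455,Y+.21)<.06)&(Z>.065)]; print("amber",len(t),t.mean(0).round(3) if len(t) else 0)
print(observe()["time_s"])
a=cv2.imread("pics/n_side.png"); b=cv2.imread("pics/n_scene.png")
cv2.imwrite("pics/n_c.png",np.hstack([cv2.resize(a[110:270,165:345],None,fx=2.2,fy=2.2),cv2.resize(b[140:330,190:370],None,fx=1.852,fy=1.852)[:352]]))
E
```

```text
scene box [0.5891 0.1495] [0.137 0.35 ] 2.12 tilt xy [0.007 0.001]
  cup rim [0.5691 0.0088 0.077 ] z 0.078 e 0.0046 32
  cup rim [0.5633 0.0776 0.0767] z 0.076 e 0.0039 34
  cup rim [0.5942 0.0504 0.077 ] z 0.076 e 0.0008 30
  cup rim [0.5901 0.1835 0.0764] z 0.076 e 0.0008 37
  cup rim [0.5917 0.1155 0.077 ] z 0.078 e 0.0007 37
  cup rim [0.5866 0.2484 0.0768] z 0.077 e 0.0006 41
  cup rim [0.5894 0.1819 0.0772] z 0.078 e 0.0006 40
  cup rim [0.5881 0.2497 0.0763] z 0.077 e 0.001 39
  cup rim [0.5867 0.2485 0.1322] z 0.133 e 0.0016 101
  cup rim [0.5917 0.1172 0.1322] z 0.132 e 0.0366 269
side box [0.5913 0.1476] [0.14  0.353] 2.24 tilt xy [-0.01  -0.005]
  cup rim [0.5503 0.2099 0.0771] z 0.077 e 0.0029 27
  cup rim [0.5542 0.1444 0.0771] z 0.078 e 0.0028 21
  cup rim [0.5518 0.0844 0.0762] z 0.076 e 0.0036 33
  cup rim [0.595  0.0477 0.0778] z 0.079 e 0.0015 25
  cup rim [0.5956 0.0483 0.1325] z 0.133 e 0.0018 42
  cup rim [0.5874 0.2439 0.1305] z 0.131 e 0.0019 39
  cup rim [0.5841 0.1274 0.1312] z 0.131 e 0.0239 104
handle ((0.5791653394699097, 0.3613518178462982), 0.011288327164947987) [0.57977072 0.3617092  0.10377117]
scene pin 73 [ 0.5563 -0.11    0.0934] [ 0.5639 -0.1004  0.1096]
amber 87 [ 0.466 -0.214  0.072]
side pin 86 [ 0.5475 -0.1211  0.0928] [ 0.5599 -0.1078  0.1099]
amber 158 [ 0.465 -0.217  0.072]
79.6667
```

View pics/n_c.png

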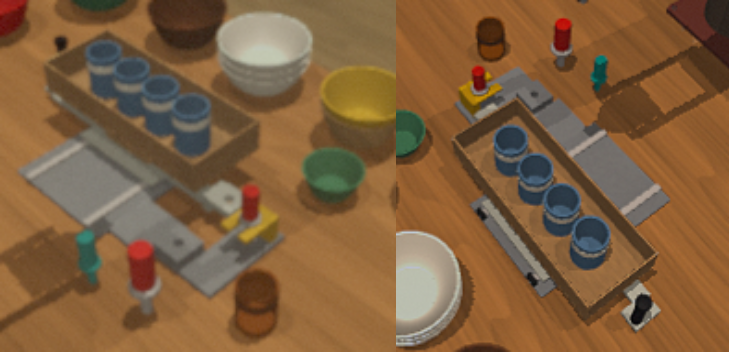

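Everything agrees: handle and box both moved about 99 mm, and the box is level and centred. I'm handing in.

```bash
python3 -c "
from plant import *
hold(.5); print(job_done()); print(observe()['time_s'])"
```

```text
the job is handed in; nothing more can be done
None
the job is handed in; nothing more can be done
```

I finished the job and handed it in at about 80 s; no verdict was reported.

**What I did:**
- **Beakers:** There were four blue beakers. I stood them in the box at y = +33, -33, +99 and -99 mm, in that order. One had been knocked aside before its turn, so I found it again and fetched it from its new spot.
- **Pin:** I drew the small red pin out of its bore and lowered it into the yellow notch.
- **Carriage:** I slid it slowly by the black handle.

**Last checks:**
- **Beakers and box:** All four beakers are upright, and the box is level to within about 0.01 rad. The box moved with the carriage to within 1 to 2 mm.
- **Carriage:** The handle moved about 98.8 mm, where 92 mm is needed.
- **Pin:** It hangs upright. Its collar rests on the fork plate near the closed end, about where the parking point should be.
- **Amber beaker and green bowl:** The robot never touched either. I measured the amber beaker only at the end and judged the bowl by eye in the pictures; both look where they started.

**Checks that disagreed:**
- One reading just after the slide gave a box tilt of 0.07 to 0.08 rad. My crop had cut the box off; redone with the full box, it read level.
- Some circle fits on neighbouring beakers merged, so I relied on the pictures for those.
- The notch slot measured 44 to 46 mm long, not the stated 50 mm. I aimed for a spot that suits either length.

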